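Block a spectacle lens on the manual lens blocker with one finger

TASK

Block the lens that lies on the manual lens blocker, pushing with a fingertip only and picking nothing up: first push the turning stage round by its spokes until the ink line on the lens lines up with the two red marks on the base, and then push the swing arm round to its stop over the lens. Finish while holding the red knob pressed fully down, so that the block is held on the lens. Do not touch the lens itself, and leave the other things on the towel where they lie.

Things in the scene. Friction and masses are not known exactly. Their poses are not given: they have to be found in the camera images.
- blocker: Lens blocker: grey base, x -78..78, y -138..78 mm, 18 mm high, fixed to the work surface. Origin: underside, on the vertical axis of its turning stage; x to its back, y to its left (the arm's post stands on its right), z up. Round the stage is a white ticked dial (radius 70 mm, 19 mm up) with two red marks, 48 to 75 mm left (+y) and right (-y) of the axis: the level line.
- stage (a joint): Angle (rad) of the turning stage about the vertical axis through the blocker's origin, growing anticlockwise seen from above; 0 when spoke 1 points along the blocker's +x. It turns stiffly (0.08 N m, about 1 N at a spoke end), either way and for several turns, and stays where it is left. The lens rides round with it.
- stage_seat (a point): Centre of the stage's white seat, 47 mm up on the stage axis. The stage is a dark steel drum of radius 41 mm (46 mm at its foot, 20 to 27 mm up); six rubber pegs at radius 37 mm, their tops 52 mm up, keep the lens centred.
- spoke_1 (a point): Centre of the black ball (radius 8 mm) at the end of spoke 1 of the stage, 78 mm from the stage axis and 37 mm up. The spokes are level round steel bars, radius 3.5 mm, free from radius 46 to 70 mm, a quarter turn apart, numbered anticlockwise; 18 mm of air lies between a bar's axis and the dial.
- spoke_2 (a point): Centre of the black ball (radius 8 mm) at the end of spoke 2 of the stage, 78 mm from the stage axis and 37 mm up. The spokes are level round steel bars, radius 3.5 mm, free from radius 46 to 70 mm, a quarter turn apart, numbered anticlockwise; 18 mm of air lies between a bar's axis and the dial.
- spoke_3 (a point): Centre of the black ball (radius 8 mm) at the end of spoke 3 of the stage, 78 mm from the stage axis and 37 mm up. The spokes are level round steel bars, radius 3.5 mm, free from radius 46 to 70 mm, a quarter turn apart, numbered anticlockwise; 18 mm of air lies between a bar's axis and the dial.
- spoke_4 (a point): Centre of the black ball (radius 8 mm) at the end of spoke 4 of the stage, 78 mm from the stage axis and 37 mm up. The spokes are level round steel bars, radius 3.5 mm, free from radius 46 to 70 mm, a quarter turn apart, numbered anticlockwise; 18 mm of air lies between a bar's axis and the dial.
- lens: Clear round lens, 66 mm across, lying loose and domed side up on the stage. Origin: centre of its underside (47 mm above the work surface); apex 7.4 mm above that. Along its own x axis runs the level line in dark blue ink, 56 mm long with three dots; the two ends are alike. It must lie along the blocker's y axis (through the two red marks), either way round.
- swing_arm (a joint): Angle (rad) of the grey swing arm about its upright post: 0 at its stop, where it points along the blocker's +y with the block over the middle of the lens; it grows clockwise seen from above as the arm is swung out to the blocker's back (+x), up to 1.6. It turns stiffly (0.4 N m) and stays where it is left.
- post_axis (a point): Point on the arm's post axis, 110 mm to the right (-y) of the stage axis, 79 mm above the work surface. The post has radius 12.5 mm (22 mm at its foot); the hub on it has radius 17 mm and its top is 91 mm up, so keep the gripper clear of it.
- bar_middle (a point): Point on the middle line of the swing arm's bar, 65 mm from the post axis. The bar is 18 mm wide, spans 72 to 86 mm in height, and carries at its end, 110 mm from the post axis, a round head (radius 15.5 mm, 70 to 90 mm up) with the knob.
- press_knob (a joint): How far the red press knob is pushed down (m): 0 up, 0.016 at its lower stop. Springs push it back up: 1.6 N to start it, 3.6 N at 10 mm where the block meets the lens, then rising evenly to about 10 N at the stop.
- knob_top (a point): Centre of the flat top of the red mushroom knob (radius 16 mm) on the arm's head, 119 mm above the work surface when up.
- block: Black lens block with a blue pad, radius 12 mm, 5 mm high, on a sprung spindle under the knob; it moves down with the knob and gives way by up to 10 mm when it meets the lens. Its origin lies on the knob's axis, 64.5 mm below the pad's face.
- block_face (a point): Centre of the blue pad's lower face, 64.5 mm above the work surface with the knob up, 10 mm above the lens.
- mate_lens: The other clear lens of the pair, 62 mm across, 7 mm high, lying loose to the left; a bystander. Origin: centre of its underside.
- thickness_gauge: Round white gauge, 39 mm across, 13 mm high, lying loose to the left; a bystander. Origin: centre of its underside.
- pen: Marker pen, white with a black cap, 17 x 135 x 16 mm, lying loose in front, long along its y; a bystander. Origin: centre of its underside.
- driver: Small screwdriver with a red handle, 10 x 141 x 10 mm, lying loose at the front right, long along its y; a bystander. Origin: centre of its underside.
- pad_box_pink: Small pink box, 27 x 40 x 19 mm, loose on the right; a bystander. Origin: centre of its underside.
- pad_box_violet: Small violet box, 27 x 40 x 19 mm, loose on the right; a bystander. Origin: centre of its underside.

How it is judged:
By the outcome, as a careful person would: the job done as asked, in the order asked, and still so for the second after the job is handed in, while the arm keeps its last pose, push and grip.
It also fails if it takes over 53 s, if anything falls off the work surface, if the arm or the gripper's body presses on something with over 40 N, if the wrist force passes 120 N, or if a joint passes its speed limit or range.

ROBOT

A 6-joint arm with a two-finger parallel gripper is mounted at the origin on a cart in front of the work surface, level with it; the furniture and walls round the work are solid. World frame = base frame: x ahead of the robot, y to its left, z up, the work surface at z = 0. Lengths are in m, angles in rad, forces in N, time in s.
With the tool pointing down it reaches from about 0.35 to 0.85 m from the base axis. Payload 8.1 kg.
Tool frame: the origin (TCP) lies on the centre line of the jaws, within the pads' length; the fingertips stand 25 mm ahead of it and the grasp point (between the pads) lies 6 mm ahead of it (env.finger_overhang is the distance from the TCP to the fingertips, in m); z points along the fingers, y is the line along which they close (so a half turn about z gives the same grasp; the last joint's range is limited). The gripper opens to 85 mm and grips with 20 to 120 N. Pads are 22 mm wide; open, the fingers measure 114 mm over their backs; the gripper's body (76 mm by 85 mm) begins 54 mm behind the grasp point. The pads swing forward as they close: fully open they stand 13 mm farther back than shut.
Start: joints at [1.105, 0.13, 1.488, -0, 1.523, -0.085], TCP at [0.223, 0.557, 0.256] pointing down, gripper open.
Joint ranges: [-2.96, 2.96], [-0.89, 2.26], [0.02, 2.5], [-1.34, 4.48], [0, 2.73], [-2.66, 2.66]. Speed limits (rad/s): [2.39, 2.39, 2.79, 3.14, 3.14, 3.14].

INTERFACE

Orientations are given as a unit quaternion [w, x, y, z].
In Python, from workcell import env gives the robot as it stands.
- The arm moves only by the tool tcp_steps, called after "Call:" by a JSON object that holds its "api" and its "payload", one argument or row to a line. Schema: {"type":"object","properties":{"increments":{"type":"array","items":{"type":"array","items":{"type":"number"},"minItems":5,"maxItems":5},"minItems":1,"maxItems":10},"squeeze":{"type":"number"},"only":{"type":"string"},"quiet":{"type":"boolean"},"lines":{"type":"string"}},"required":["increments"],"additionalProperties":false}. increments is a list of rows, 1 to 10 of them, each of 5 numbers: dx, dy, dz in m, then a turn about the tool's z in rad, then the opening from 0.0 (shut) to 1.0 (fully open); each row shifts and turns the commanded pose from where the row before left it, along the tool's axes as they then stand; what a row does not reach is not made up. A row lasts 1/10 s, in which the tool goes at most 0.05 m and 0.15 rad, less where a joint would pass 70% of its speed; a pose out of reach is approached as far as the arm can. The fingers move at their own pace and stop on an object; squeeze is the grip in N (left out, the last holds). Time passes only in rows, so rows that do not move let the fingers close. The tool returns the time, the measured TCP pose, the force, the opening and the grip force at its end. only (a regular expression) keeps the lines of the reply that match it, lines (a string "A,B") keeps lines A to B, and quiet returns only ok. Input that does not fit is refused with a message, and nothing moves.
- env.get_obs(): the state, without advancing time (a new reading comes with each control period).
- env.read_camera(name): name is "scene" or "side" or "wrist"; returns (picture, depth): 384x512x3 uint8, red, green, blue; 384x512 float32, m along the optical axis (not along the pixel's ray), 0 where there is no reading.
- env.calibration(name): a dict with "intrinsics" (3x3 intrinsics, pixels), "dist_coeffs" ([k1, k2, p1, p2, k3] as OpenCV has them; the pictures are not rectified), "R" (3x3) and "t" (3): a world point X has camera coordinates R X + t; the wrist camera has in their place "T_tool_cam" (4x4, takes a point from camera to tool coordinates, whose origin is the TCP and whose axes are the flange's). Camera axes: x right, y down, z forward; pixel columns grow to the right and rows downward; lengths in m; the calibration is good to about 2 mm. A picture is of the moment at which its call begins: read the wrist's pose just before it. calibration takes no time and is no camera call.
- env.close_job(): hands the job in; it is judged then, once.
The state is a dict: "time": time; "q": joint angles; "joint_velocities": joint speeds; "joint_efforts": joint torques, N m; "tcp_pos": TCP position; "orientation": TCP orientation; "ft_force": force on the tool from outside, world axes, zero at the start; "wrist_torque": the same for the moment, N m; "grip_width": opening from 0.0 (shut) to 1.0 (fully open); "finger_force": force on a finger pad.
Only numpy, scipy, OpenCV 4.12 (cv2) and the standard library are available. Lean on these libraries where they do the work, as an engineer would, in place of code of your own. Each camera call takes 0.05 s, during which the arm holds its last target. There are 200 camera calls.

## Working session

There is one attempt and no reset: what is moved stays moved. The work goes in short steps, Python scripts to look and compute and a tool call to move; the robot and the scene stay as the last step left them, time stands still between calls to the robot, and variables do not carry over. Pictures are saved under pics/ and viewed, at most 13 in all, crops included, and the job is handed in when it is done.

```bash
ls; mkdir -p pics
```

Run:
```python
from workcell import env
import cv2,numpy as np
o=env.get_obs();print(o)
ims=[]
for n in("scene","side"):
    p,d=env.read_camera(n);cv2.imwrite(f"pics/{n}0.png",p[:,:,::-1]);np.save(f"pics/{n}0d.npy",d)
    c=env.calibration(n);print(n,c)
print(env.calibration("wrist"),env.finger_overhang)
```

```text
pics
workcell.py
{'time': 0.0, 'q': array([ 1.10460397e+00,  1.31191624e-01,  1.48927737e+00,  5.64577623e-06,
        1.52297117e+00, -8.54175761e-02]), 'joint_velocities': array([-0.00228393,  0.00079882, -0.00095355,  0.00025548, -0.00175425,
       -0.00124725]), 'joint_efforts': array([-1.99554932e-03, -5.69426572e+01, -5.00526595e+01, -4.70901650e-04,
        1.54491310e-02, -1.71509083e-05]), 'tcp_pos': array([0.22274814, 0.55658803, 0.25522723]), 'orientation': array([-2.54270723e-04,  1.89239352e-01,  9.81930555e-01, -8.88072730e-04]), 'ft_force': array([ 0.03942287, -0.62137069,  0.23993253]), 'wrist_torque': array([-0.00443264, -0.04866599, -0.04497955]), 'finger_force': 0.0, 'grip_width': 0.996760491396278}
scene {'intrinsics': array([[416.32985123,   0.        , 260.75740945],
       [  0.        , 416.32985123, 191.46464877],
       [  0.        ,   0.        ,   1.        ]]), 'dist_coeffs': array([-0.10200307,  0.        ,  0.        ,  0.        ,  0.        ]), 'R': array([[-0.42471569, -0.90530507,  0.00627001],
       [-0.45048574,  0.20532376, -0.8688525
[... 528 characters left out ...]
5e-01, -4.44120650e-01]]), 't': array([-0.4767026 ,  0.05300954,  1.00340754])}
{'intrinsics': array([[306.76101798,   0.        , 263.28260127],
       [  0.        , 306.76101798, 191.89250463],
       [  0.        ,   0.        ,   1.        ]]), 'dist_coeffs': array([-0.01238013,  0.        ,  0.        ,  0.        ,  0.        ]), 'T_tool_cam': array([[ 2.58785197e-04, -9.60299123e-01, -2.78972269e-01,
         7.11720128e-02],
       [ 9.99999942e-01,  1.86895103e-04,  2.84293412e-04,
         7.57150220e-05],
       [-2.20868163e-04, -2.78972326e-01,  9.60299116e-01,
        -1.17238720e-01],
       [ 0.00000000e+00,  0.00000000e+00,  0.00000000e+00,
         1.00000000e+00]])} 0.025
```

View pics/scene0.png

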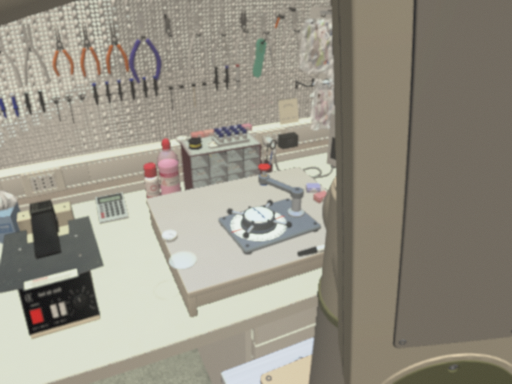

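View pics/side0.png

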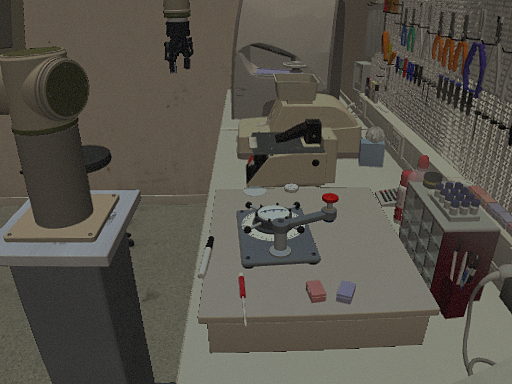

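The scene view shows the blocker near (265,222), with the arm swung back. The side view shows the stage near (275,216), the post at (280,240), the knob at (330,198), and the pen and driver in front at (206,257) and (242,293).

Create h.py:
```python
from workcell import env
import cv2,numpy as np
from scipy.spatial.transform import Rotation as Ro
def pose(o):
    w,x,y,z=o['orientation'];return Ro.from_quat([x,y,z,w]).as_matrix(),np.array(o['tcp_pos'])
def cam(n,o=None):
    c=env.calibration(n);K,D=c['intrinsics'],c['dist_coeffs']
    if n=='wrist':
        T=c['T_tool_cam'];R,p=pose(o);Rw=R@T[:3,:3];return K,D,Rw,R@T[:3,3]+p
    return K,D,c['R'].T,-c['R'].T@c['t']
def ray(C,uv,z):
    K,D,R,p=C;u=cv2.undistortPoints(np.float64(uv).reshape(-1,1,2),K,D).reshape(-1,2)
    d=np.c_[u,np.ones(len(u))]@R.T;return p+d*((z-p[2])/d[:,2])[:,None]
def proj(C,X):
    K,D,R,p=C;return cv2.projectPoints(np.float64(X).reshape(-1,3),cv2.Rodrigues(R.T)[0],-R.T@p,K,D)[0].reshape(-1,2)
def snap(n,f):
    o=env.get_obs();p,d=env.read_camera(n);cv2.imwrite(f,p[:,:,::-1]);return p,d,cam(n,o)
```

Run:
```python
from h import *
s=cam('side')
print(s[3],ray(s,[[275,216]],.047),ray(s,[[330,198]],.119),ray(s,[[280,238]],.079))
c=cam('scene');print(c[3],ray(c,[[259,214]],.05))
o=env.get_obs();print(pose(o)[0].round(3))
```

```text
[ 0.4456352  -0.89150614  0.49346544] [[ 0.5002185  -0.08994946  0.047     ]] [[ 0.60293114 -0.15108707  0.119     ]] [[ 0.50043117 -0.22971356  0.079     ]]
[-0.28054281  0.28793014  0.60023975] [[ 0.4935979 -0.0743277  0.05     ]]
[[-0.928  0.372 -0.001]
 [ 0.372  0.928 -0.002]
 [ 0.    -0.002 -1.   ]]
```

Call:
{"api": "tcp_steps", "payload": {
  "increments": [
    [-0.034,-0.034,-0.006,-0.03,0],
    [-0.034,-0.034,-0.006,-0.03,0],
    [-0.034,-0.034,-0.006,-0.03,0],
    [-0.034,-0.034,-0.006,-0.03,0],
    [-0.034,-0.034,-0.006,-0.03,0],
    [-0.034,-0.034,-0.006,-0.03,0],
    [-0.034,-0.034,-0.006,-0.03,0]
  ],
  "squeeze": 40
}}

```text
time: 0.8
tcp_pos: [0.3828, 0.2595, 0.2983]
orientation: [-0.0, 0.084, 0.996, -0.0]
ft_force: [0.7, 1.3, 0.2]
grip_width: -0.001
finger_force: 0.0
```

Run:
```python
from h import *
o=env.get_obs();R,p=pose(o);print(o['q'],R.T@(np.array([.5,-.09,.30])-p),R[:,0])
```

```text
[ 4.84817535e-01 -2.63152377e-01  1.78848659e+00 -3.85702788e-05
  1.61635777e+00 -9.16810077e-01] [-0.17440166 -0.3247476  -0.00167274] [-9.85724768e-01  1.68364720e-01  5.53933664e-05]
```

Call:
{"api": "tcp_steps", "payload": {
  "increments": [
    [-0.02,-0.041,0,-0.021,0],
    [-0.02,-0.041,0,-0.021,0],
    [-0.02,-0.041,0,-0.021,0],
    [-0.02,-0.041,0,-0.021,0],
    [-0.02,-0.041,0,-0.021,0],
    [-0.02,-0.041,0,-0.021,0],
    [-0.02,-0.041,0,-0.021,0],
    [-0.02,-0.041,0,-0.021,0],
    [0,0,0,0,0],
    [0,0,0,0,0]
  ]
}}

```text
time: 1.8
tcp_pos: [0.5094, -0.0811, 0.2974]
orientation: [-0.001, 0.003, 1.0, 0.0]
ft_force: [0.5, 0.7, 0.0]
grip_width: -0.001
finger_force: 0.0
```

Run:
```python
from h import *
p,d,C=snap('wrist','pics/w1.png');np.save('pics/w1d.npy',d)
o=env.get_obs();print(o['q'],C[3])
```

```text
[-2.55747768e-01 -1.12033856e-01  1.65720845e+00  4.57293334e-04
  1.59796303e+00 -1.82276462e+00] [ 0.438502   -0.08069527  0.41479157]
```

View pics/w1.png

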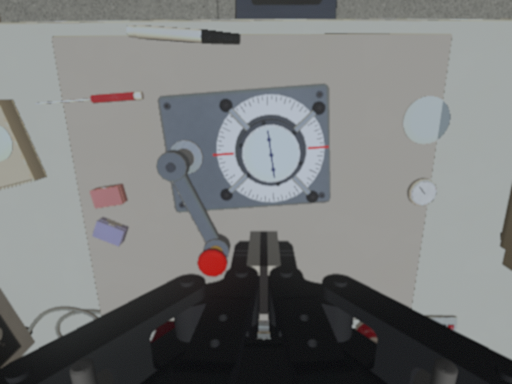

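The wrist view shows the dial centred at about (271,148), with red marks at (224,154) and (318,148). The ink line runs about (268,130) to (274,176), roughly perpendicular to them. Four spoke balls show at (226,105), (319,107), (312,197) and (226,194); the arm hub is at (172,165) and the knob at (212,262).

Add to h.py:
```python
def comps(m,amin):
    n,l,s,c=cv2.connectedComponentsWithStats(m.astype(np.uint8));return [(s[i,4],c[i],l==i) for i in range(1,n) if s[i,4]>=amin]
def sub(C,X,r):  # pixel window round world point
    return np.round(proj(C,X)[0]).astype(int),r
def axis(P):
    c=P.mean(0);u=np.linalg.svd(P-c)[2][0];return c,np.arctan2(u[1],u[0])
def measure(p,C,lens=True,z_ink=.053):
    a=p.astype(int);r,g,b=a[...,0],a[...,1],a[...,2];out={}
    hsv=cv2.cvtColor(p,cv2.COLOR_RGB2HSV)
    X,Y=np.meshgrid(np.arange(512),np.arange(384));uv=np.c_[X.ravel(),Y.ravel()]
    red=(r>130)&(r-g>60)&(r-b>60)
    P=ray(C,uv,.019).reshape(384,512,3)
    out['red']=[(n,c.round(1),ray(C,[c],.019)[0].round(4)) for n,c,m in comps(red,6)]
    return out,P,red,a
def ink(p,C,ctr,z=.053,r=.027):
    a=p.astype(float);X,Y=np.meshgrid(np.arange(512),np.arange(384))
    Q=ray(C,np.c_[X.ravel(),Y.ravel()],z).reshape(384,512,3)
    in_=np.hypot(Q[...,0]-ctr[0],Q[...,1]-ctr[1])<r
    v=a[...,0];w=np.where(in_,np.clip(np.median(v[in_])-20-v,0,None),0)
    c=(Q[...,:2]*w[...,None]).sum((0,1))/w.sum();d=(Q[...,:2]-c)
    S=np.einsum('ijk,ijl,ij->kl',d,d,w)/w.sum();e,V=np.linalg.eigh(S);u=V[:,1]
    return c,np.degrees(np.arctan2(u[1],u[0]))%180,np.sqrt(e),int((w>0).sum())
```

Run:
```python
from h import *
p=cv2.imread('pics/w1.png')[:,:,::-1].copy();C=cam('wrist',env.get_obs())
out,P,red,a=measure(p,C)
for x in out['red']:print(x)
pv=[c for n,c,m in comps(red,6) if 140<c[1]<165 and 210<c[0]<330]
w=ray(C,pv,.019);L=w[np.argmax(w[:,1])];R=w[np.argmin(w[:,1])]
ctr=(L+R)/2;print('marks',L,R,'ctr',ctr,'lvl',np.degrees(np.arctan2(*(L-R)[[1,0]])))
print(ink(p,C,ctr))
dark=a.max(2)<45
for n,c,m in comps(dark,20):
    if n<200:
        q=ray(C,[c],.037)[0];d=q-ctr;print('dark',n,c.round(1),q.round(4),'r',np.hypot(*d[:2]).round(4),np.degrees(np.arctan2(d[1],d[0])).round(1))
print(ray(C,[[172,165]],.091),ray(C,[[212,262]],.119))
cv2.imwrite('pics/w1c.png',cv2.resize(p[70:290,100:380,::-1],None,fx=2.7,fy=2.7,interpolation=cv2.INTER_CUBIC))
```

```text
(np.int32(281), array([111.9,  97.1]), array([ 0.43  , -0.2666,  0.019 ]))
(np.int32(6), array([315.5, 147. ]), array([ 0.4928, -0.0121,  0.019 ]))
(np.int32(12), array([324.2, 146.7]), array([ 0.4924, -0.0009,  0.019 ]))
(np.int32(21), array([219.6, 154.1]), array([ 0.5016, -0.1362,  0.019 ]))
(np.int32(598), array([211.9, 262.7]), array([ 0.6588, -0.1541,  0.019 ]))
marks [ 0.49241935 -0.00091216  0.019     ] [ 0.50156332 -0.13623251  0.019     ] ctr [ 0.49699133 -0.06857233  0.019     ] lvl 93.8657574515686
(array([ 0.49682178, -0.07067328]), np.float64(8.135468053156217), array([0.0008888 , 0.01483398]), 130)
dark 182 [263.4 250.1] [ 0.6299 -0.0799  0.037 ] r 0.1334 -4.9
dark 72 [284.9 246.2] [ 0.6243 -0.0507  0.037 ] r 0.1285 8.0
[[ 0.5016071  -0.17755983  0.091     ]] [[ 0.60228023 -0.13519622  0.119     ]]
```

View pics/w1c.png

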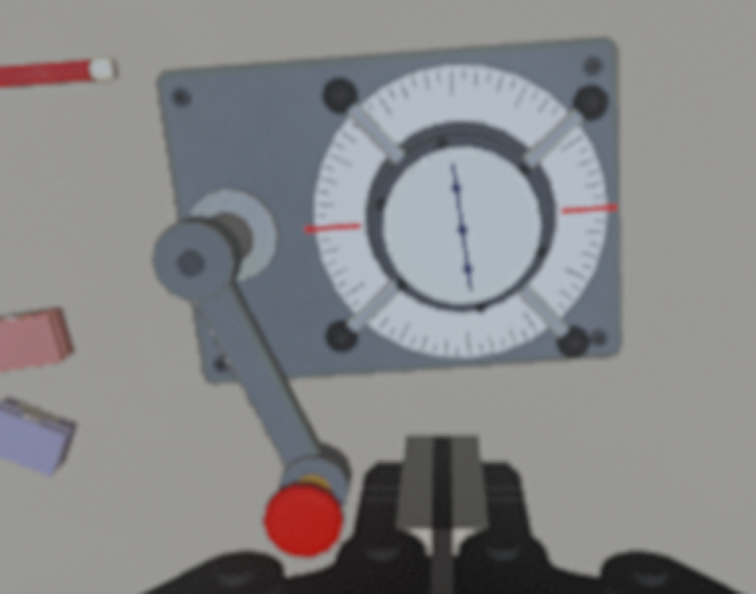

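The crop (2.7x, offset (100,70)) shows spoke balls at about (340,95), (590,101), (573,341) and (341,336), with red marks at (332,228) and (589,209). The ink line runs from (453,163) to (471,290). The lower-right spoke can be pushed anticlockwise on the side away from the arm.

Run:
```python
from h import *
o=env.get_obs();C=cam('wrist',o);c=np.array([.497,-.070])
b=np.array([[340,95],[590,101],[573,341],[341,336]])/2.7+[100,70]
q=ray(C,b,.037)[:,:2];print(q,q.mean(0))
d=q-c;print(np.hypot(*d.T),np.degrees(np.arctan2(d[:,1],d[:,0])))
th=np.degrees(np.arctan2(d[2,1],d[2,0]))
R,p=pose(o)
for lead in(26,):
    t=np.radians(th-lead);w=c+.062*np.array([np.cos(t),np.sin(t)]);print(th,w,R.T@(np.r_[w,.052]-p))
```

```text
[[ 0.44034068 -0.12364939]
 [ 0.44325572 -0.0135912 ]
 [ 0.55380319 -0.01663074]
 [ 0.55087771 -0.12725708]] [ 0.49706932 -0.0702821 ]
[0.07802907 0.07791278 0.07794152 0.07862048] [-136.563011    133.61432797   43.21474043  -46.7417063 ]
43.214740430277736 [ 0.55622254 -0.05165086] [-0.0471429   0.02841196  0.24564288]
```

Call:
{"api": "tcp_steps", "payload": {
  "increments": [
    [-0.024,0.014,0,0,0],
    [-0.023,0.014,0,0,0],
    [0,0,0.045,0,0],
    [0,0,0.045,0,0],
    [0,0,0.045,0,0],
    [0,0,0.045,0,0],
    [0,0,0.035,0,0],
    [0,0,0.020,0,0],
    [0,0,0.010,0,0],
    [0,0,0,0,0]
  ]
}}

```text
time: 2.85
tcp_pos: [0.5556, -0.0511, 0.0522]
orientation: [-0.001, 0.001, 1.0, 0.0]
ft_force: [0.0, 0.9, -0.1]
grip_width: -0.001
finger_force: 0.0
```

Run:
```python
from h import *
p,d,C=snap('wrist','pics/w2.png');o=env.get_obs();R,t=pose(o);print(t,o['ft_force'],R.round(3))
c=np.array([.497,-.0703])
for a in range(17,105,8):
    x=np.radians(a);print(a,(R.T@(np.r_[c+.062*np.array([np.cos(x),np.sin(x)]),.052]-t)).round(4))
```

```text
[ 0.5567712  -0.05150507  0.05376833] [ 0.03789566 -0.50970477  0.75062074] [[-1.     0.002 -0.   ]
 [ 0.002  1.     0.   ]
 [ 0.     0.    -1.   ]]
17 [ 0.0005 -0.0007  0.0018]
25 [0.0036 0.0074 0.0018]
33 [0.0078 0.015  0.0018]
41 [0.013  0.0219 0.0018]
49 [0.0191 0.028  0.0018]
57 [0.0261 0.0332 0.0018]
65 [0.0336 0.0373 0.0018]
73 [0.0417 0.0404 0.0018]
81 [0.0501 0.0424 0.0018]
89 [0.0588 0.0431 0.0018]
97 [0.0674 0.0426 0.0018]
```

View pics/w2.png

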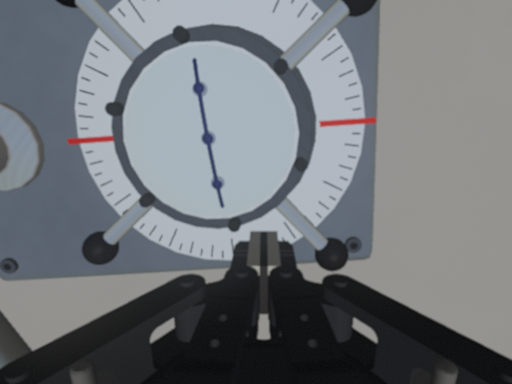

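The tip is between the two rear spokes, with the spoke to push on its right (ball at (332,253)). The ink line runs from (195,60) to (222,206) and the red marks are at (91,141) and (348,122).

Call:
{"api": "tcp_steps", "payload": {
  "increments": [
    [0.0036,0.0074,0.0015,0,0],
    [0.0042,0.0076,0,0,0],
    [0.0052,0.0069,0,0,0],
    [0.0061,0.0061,0,0,0],
    [0.0070,0.0052,0,0,0],
    [0.0075,0.0041,0,0,0],
    [0.0081,0.0031,0,0,0],
    [0.0084,0.002,0,0,0],
    [0.0087,0.0007,0,0,0],
    [0,0,0,0,0]
  ]
}}

```text
time: 3.9
tcp_pos: [0.4966, -0.0089, 0.0515]
orientation: [-0.001, 0.001, 1.0, 0.0]
ft_force: [0.2, -0.1, 0.1]
grip_width: 0.002
finger_force: 0.0
```

Run:
```python
from h import *
p,d,C=snap('wrist','pics/w3.png');o=env.get_obs();R,t=pose(o);print(t,o['ft_force'])
c=np.array([.497,-.0703]);print('tip ang',np.degrees(np.arctan2(*(t[:2]-c)[::-1])),np.hypot(*(t[:2]-c)))
print(ink(p,C,c,r=.025));pp=cv2.imread('pics/w2.png')[:,:,::-1].copy()
```

```text
[ 0.49721378 -0.00898079  0.05159744] [ 0.10993099 -0.08197975  0.72680322]
tip ang 89.80025225992381 0.061319587410483406
(array([ 0.50948647, -0.06376742]), np.float64(86.77094468588389), array([0.00811128, 0.01061263]), 2546)
```

View pics/w3.png

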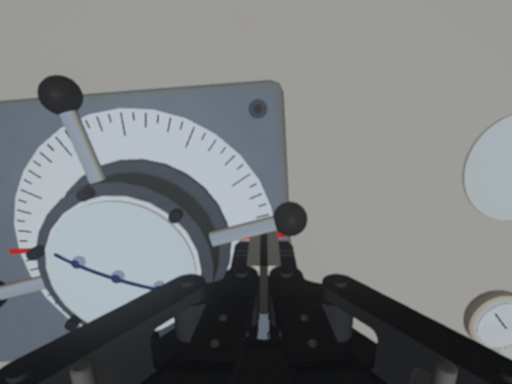

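The spoke has been pushed round: its ball is now at (290,218), and the ink line passes through (55,255), (76,264), (117,279) and (158,287). About 20° remains.

Run:
```python
from h import *
o=env.get_obs();C=cam('wrist',o);c=np.array([.497,-.0703]);R,t=pose(o)
def ang(v):return np.degrees(np.arctan2(v[1],v[0]))
q=ray(C,[[290,218],[61,95]],.037)[:,:2];print('spokes',[ (ang(x-c),np.hypot(*(x-c))) for x in q])
q=ray(C,[[76,263.5],[117,278],[158,287]],.0535)[:,:2];print('ink',ang(q[2]-q[0]),q)
for a in (95,101,104,106,108):
    x=np.radians(a);print(a,(R.T@(np.r_[c+.0615*np.array([np.cos(x),np.sin(x)]),.052]-t)).round(4))
```

```text
spokes [(np.float64(105.22557152138364), np.float64(0.07651490958900108)), (np.float64(-163.7410564590279), np.float64(0.07756116231088188))]
ink 71.36272905764403 [[ 0.49085363 -0.08786365]
 [ 0.49778476 -0.07140106]
 [ 0.50219356 -0.0542401 ]]
95 [ 0.0056 -0.0001 -0.0004]
101 [ 0.0119 -0.001  -0.0004]
104 [ 0.0151 -0.0017 -0.0004]
106 [ 0.0172 -0.0023 -0.0004]
108 [ 0.0192 -0.0029 -0.0004]
```

Call:
{"api": "tcp_steps", "payload": {
  "increments": [
    [0.0054,-0.0002,0,-0.087,0],
    [0.0054,-0.0002,0,-0.087,0],
    [0.0054,-0.0002,0,-0.087,0],
    [0.0054,-0.0002,0,-0.087,0],
    [0,0,0,0,0]
  ]
}}

```text
time: 4.45
tcp_pos: [0.4765, -0.0127, 0.0517]
orientation: [-0.0, -0.172, 0.985, 0.0]
ft_force: [0.6, -0.3, -0.2]
grip_width: -0.002
finger_force: 0.1
```

Run:
```python
from h import *
o=env.get_obs();R,t=pose(o);c=np.array([.497,-.0703]);print(t,'tip ang',np.degrees(np.arctan2(*(t[:2]-c)[::-1])),np.hypot(*(t[:2]-c)),o['q'])
# offset to view: camera over stage with TCP z .16
print(R.round(3),R.T@(np.r_[c+[0.02,0],.17]-t))
```

```text
[ 0.47654976 -0.01271211  0.05168733] tip ang 109.55064342063599 0.0611111900748697 [-1.34419427e-01  6.23607221e-03  2.01355968e+00  2.20049622e-04
  1.12225842e+00 -2.05160837e+00]
[[-0.941 -0.339 -0.   ]
 [-0.339  0.941  0.   ]
 [ 0.     0.    -1.   ]] [-0.01846507 -0.06785269 -0.11834496]
```

Call:
{"api": "tcp_steps", "payload": {
  "increments": [
    [-0.006,0,0,0,0],
    [0,0,-0.04,0,0],
    [0,-0.02,-0.04,0,0],
    [-0.01,-0.04,-0.02,0,0],
    [0,0,0,0,0],
    [0,0,0,0,0]
  ]
}}

```text
time: 5.05
tcp_pos: [0.5132, -0.0643, 0.1523]
orientation: [0.001, -0.17, 0.985, -0.0]
ft_force: [-1.2, 0.6, -0.6]
grip_width: 0.002
finger_force: 0.0
```

Add to h.py:
```python
def lines(p,C,c):
    a=p.astype(float);X,Y=np.meshgrid(np.arange(512),np.arange(384));uv=np.c_[X.ravel(),Y.ravel()]
    red=(a[...,0]-np.maximum(a[...,1],a[...,2])).ravel();Q=ray(C,uv,.019)[:,:2];d=Q-c;r=np.hypot(*d.T)
    k=(red>35)&(r>.046)&(r<.078)&(abs(d[:,1])>.03)
    Pm=Q[k];L=Pm[Pm[:,1]>c[1]];Rr=Pm[Pm[:,1]<=c[1]]
    print('red n',len(L),len(Rr),L.mean(0),Rr.mean(0));lv=np.degrees(np.arctan2(*(L.mean(0)-Rr.mean(0))[::-1]))
    i=ink(p,C,c,r=.025);print('level',lv,'ink',i,'remaining',lv-i[1]);return lv
```

Run:
```python
from h import *
p,d,C=snap('wrist','pics/w4.png');lines(p,C,np.array([.497,-.0703]))
```

```text
red n 98 106 [ 0.49296728 -0.00908722] [ 0.50135254 -0.134268  ]
level 93.83224427037875 ink (array([ 0.49699252, -0.07140325]), np.float64(88.72722349816401), array([0.00089483, 0.01440659]), 289) remaining 5.105020772214743
```

View pics/w4.png

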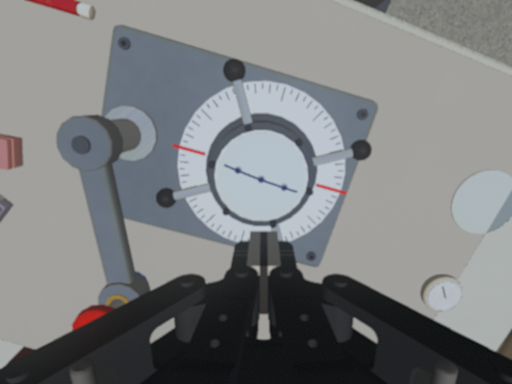

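Ink line at (225,165)–(297,191), marks at (189,149) and (331,189): about 5.1° remain.

Call:
{"api": "tcp_steps", "payload": {
  "increments": [
    [0.01,0.04,0.02,0,0],
    [0,0.02,0.04,0,0],
    [0,0,0.04,0,0],
    [0.003,0,0,0,0],
    [0,0,0,0,0]
  ]
}}

```text
time: 5.6
tcp_pos: [0.4776, -0.0109, 0.0504]
orientation: [-0.002, -0.172, 0.985, 0.001]
ft_force: [-0.2, -0.8, 0.6]
grip_width: -0.001
finger_force: 0.0
```

Run:
```python
from h import *
o=env.get_obs();R,t=pose(o);g=np.array([.4765,-.0127,.0517]);print(t,R.T@(g-t),o['ft_force'])
```

```text
[ 0.47755846 -0.01088031  0.05042314] [ 0.00161768 -0.00135082 -0.00127294] [-0.24228558 -0.75183983  0.56691385]
```

Call:
{"api": "tcp_steps", "payload": {
  "increments": [
    [0.0016,-0.0014,-0.001,0,0],
    [0.0027,-0.0001,0,-0.044,0],
    [0.0027,-0.0001,0,-0.045,0],
    [0,0,0,0,0],
    [-0.006,0,0,0,0],
    [0,0,-0.04,0,0],
    [0,-0.02,-0.04,0,0],
    [-0.01,-0.04,-0.02,0,0],
    [0,0,0,0,0],
    [0,0,0,0,0]
  ]
}}

```text
time: 6.6
tcp_pos: [0.5146, -0.0641, 0.1539]
orientation: [0.001, -0.214, 0.977, -0.0]
ft_force: [0.2, 0.4, -0.8]
grip_width: -0.002
finger_force: 0.0
```

Run:
```python
from h import *
p,d,C=snap('wrist','pics/w5.png');lines(p,C,np.array([.497,-.0703]))
```

```text
red n 96 109 [ 0.49293086 -0.00906232] [ 0.50132614 -0.13440495]
level 93.83187139662657 ink (array([ 0.4969639 , -0.07136624]), np.float64(91.45085148670078), array([0.00087929, 0.01434928]), 286) remaining 2.381019909925783
```

Call:
{"api": "tcp_steps", "payload": {
  "increments": [
    [0.01,0.04,0.02,0,0],
    [0,0.02,0.04,0,0],
    [0,0,0.04,0,0],
    [0.004,0,0,0,0],
    [0.002,0,0,0,0],
    [0.0013,-0.0001,0,-0.021,0],
    [0.0013,-0.0001,0,-0.021,0],
    [0,0,0,0,0],
    [0,0,0,0,0]
  ]
}}

```text
time: 7.55
tcp_pos: [0.4724, -0.0172, 0.054]
orientation: [0.001, -0.236, 0.972, -0.0]
ft_force: [0.7, 0.3, -0.7]
grip_width: 0.002
finger_force: 0.3
```

Call:
{"api": "tcp_steps", "payload": {
  "increments": [
    [-0.006,0,0,0,0],
    [0,0,-0.04,0,0],
    [0,-0.02,-0.04,0,0],
    [-0.01,-0.04,-0.02,0,0],
    [0,0,0,0,0],
    [0,0,0,0,0]
  ]
}}

```text
time: 8.15
tcp_pos: [0.514, -0.0634, 0.1533]
orientation: [0.001, -0.235, 0.972, -0.0]
ft_force: [-0.5, -0.6, 0.0]
grip_width: -0.002
finger_force: 0.0
```

Run:
```python
from h import *
p,d,C=snap('wrist','pics/w6.png');lines(p,C,np.array([.497,-.0703]))
```

```text
red n 98 109 [ 0.49302773 -0.00962062] [ 0.50136676 -0.13438455]
level 93.82387315205703 ink (array([ 0.49696135, -0.07149028]), np.float64(94.13580798826804), array([0.00088101, 0.01442129]), 286) remaining -0.3119348362110088
```

Alignment is within about 0.3°. Next the arm: lift, go to the outer side of the bar, and turn the tool half round so that it can follow the swing within the joint range.

Call:
{"api": "tcp_steps", "payload": {
  "increments": [
    [0,0,-0.035,0,0],
    [0,0,-0.035,0,0],
    [0,-0.045,0,0,0],
    [0,-0.045,0,0,0],
    [0,-0.044,0,0,0],
    [0,0,0,0.15,0],
    [0,0,0,0.15,0],
    [0,0,0,0.15,0],
    [0,0,0,0.15,0],
    [0,0,0,0.15,0]
  ],
  "quiet": true
}}

```text
ok
```

Call:
{"api": "tcp_steps", "payload": {
  "increments": [
    [0,0,0,0.15,0],
    [0,0,0,0.15,0],
    [0,0,0,0.15,0],
    [0,0,0,0.15,0],
    [0,0,0,0.15,0],
    [0,0,0,0.15,0],
    [0,0,0,0.15,0],
    [0,0,0,0.15,0],
    [0,0,0,0.15,0],
    [0,0,0,0.15,0]
  ],
  "quiet": true
}}

```text
ok
```

Call:
{"api": "tcp_steps", "payload": {
  "increments": [
    [0,0,0,0.15,0],
    [0,0,0,0.15,0],
    [0,0,0,0.15,0],
    [0,0,0,0.15,0],
    [0,0,0,0.15,0],
    [0,0,0,0.15,0],
    [0,0,0,0,0],
    [0,0,0,0,0]
  ]
}}

```text
time: 11.0
tcp_pos: [0.5739, -0.1811, 0.2216]
orientation: [-0.001, 0.972, 0.234, -0.001]
ft_force: [-0.4, -0.4, 0.1]
grip_width: -0.003
finger_force: 0.0
```

Run:
```python
from h import *
o=env.get_obs();R,t=pose(o);print(t,o['q'],np.degrees(np.arctan2(R[1,0],R[0,0])),R.T@(np.array([.5767,-.1821,.099])-t))
p,d,C=snap('wrist','pics/w7.png')
a=p.astype(int);m=(a[...,0]>120)&(a[...,0]-a[...,1]>70)&(a[...,0]-a[...,2]>70)
for n,c,_ in comps(m,50):print(n,c,ray(C,[c],.119))
```

```text
[ 0.57394564 -0.18108974  0.22155836] [-3.90862912e-01  1.55014357e-01  1.52474711e+00  9.88817916e-05
  1.46405037e+00  7.06875840e-01] 27.10366120176226 [0.00215909 0.00236884 0.12255157]
1546 [229.54463131 135.50646831] [[ 0.60594544 -0.13733114  0.119     ]]
```

View pics/w7.png

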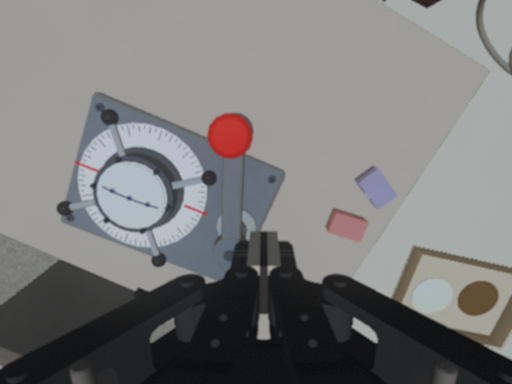

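The bar runs from (230,150) to the hub at (225,248), the knob is at (230,135) and the tip is to the right of the bar, clear of it. Descend beside the bar.

Call:
{"api": "tcp_steps", "payload": {
  "increments": [
    [0.001,0.006,0,0.068,0],
    [0,0,0.045,0,0],
    [0,0,0.045,0,0],
    [0,0,0.025,0,0],
    [0,0,0.0085,0,0],
    [0,0,0,0,0],
    [0,-0.004,0,0,0],
    [0,-0.004,0,0,0],
    [0,0,0,0,0]
  ]
}}

```text
time: 11.95
tcp_pos: [0.576, -0.1794, 0.1013]
orientation: [0.001, 0.98, 0.199, 0.001]
ft_force: [-0.7, -0.0, 1.3]
grip_width: 0.003
finger_force: 0.0
```

Run:
```python
from h import *
o=env.get_obs();R,t=pose(o);P=np.array([.5043,-.1806]);print(t,np.degrees(np.arctan2(R[1,0],R[0,0])),R[:,:2].T[:,:2]@(t[:2]-P),o['ft_force'])
```

```text
[ 0.57603151 -0.17938386  0.10126526] 22.94928716252486 [0.06652802 0.02684907] [-0.70370812 -0.04952734  1.30892679]
```

Call:
{"api": "tcp_steps", "payload": {
  "increments": [
    [0.0027,-0.0082,0.002,-0.12,0],
    [0.0027,-0.0082,0,-0.12,0],
    [0.0027,-0.0082,0,-0.12,0],
    [0.0027,-0.0082,0,-0.12,0],
    [0.0027,-0.0082,0,-0.12,0],
    [0.0027,-0.0082,0,-0.12,0],
    [0,0,0,0,0]
  ]
}}

```text
time: 12.65
tcp_pos: [0.5574, -0.1327, 0.0992]
orientation: [0.002, 0.846, 0.532, 0.001]
ft_force: [2.5, -1.3, 1.6]
grip_width: -0.001
finger_force: 0.9
```

Run:
```python
from h import *
o=env.get_obs();R,t=pose(o);P=np.array([.5043,-.1806]);print(t,np.degrees(np.arctan2(R[1,0],R[0,0])),R[:,:2].T[:,:2]@(t[:2]-P),o['ft_force'],o['wrist_torque'],o['q'])
```

```text
[ 0.55735652 -0.13271389  0.09918951] 64.33436297596215 [0.06614128 0.02708119] [ 2.50495004 -1.34350646  1.58797723] [-0.20914365 -0.18171387 -0.04926008] [-3.23006449e-01  1.84685666e-01  1.72473619e+00 -4.22181631e-04
  1.22814580e+00  1.25084684e-01]
```

Call:
{"api": "tcp_steps", "payload": {
  "increments": [
    [0.0027,-0.0082,0,-0.12,0],
    [0.0027,-0.0082,0,-0.12,0],
    [0.0027,-0.0082,0,-0.12,0],
    [0,0,0,0,0]
  ]
}}

```text
time: 13.05
tcp_pos: [0.5367, -0.1171, 0.0988]
orientation: [0.001, 0.739, 0.674, 0.001]
ft_force: [2.6, -0.8, 0.9]
grip_width: 0.0
finger_force: 1.1
```

Run:
```python
from h import *
o=env.get_obs();R,t=pose(o);P=np.array([.5043,-.1806]);print(t,np.degrees(np.arctan2(R[1,0],R[0,0])),R[:,:2].T[:,:2]@(t[:2]-P),o['ft_force'])
p,d,C=snap('wrist','pics/w8.png')
s,_,S=snap('side','pics/s8.png')
for n,p,C in(('w',p,C),('s',s,S)):
  a=p.astype(int);m=(a[...,0]>110)&(a[...,0]-a[...,1]>70)&(a[...,0]-a[...,2]>70)
  for k,c,_ in comps(m,20):
    X=ray(C,[c],.119)[0];v=X[:2]-P;print(n,k,c,X,np.hypot(*v),np.degrees(np.arctan2(v[1],v[0])))
```

```text
[ 0.53668939 -0.11706591  0.09883791] 84.753010813859 [0.06622984 0.02644349] [ 2.61143068 -0.81819227  0.92403105]
w 178 [172.33707865  45.85393258] [ 0.51818858 -0.02788375  0.119     ] 0.1533464905368853 84.80360456367127
w 6747 [203.49281162 187.96101971] [ 0.52101822 -0.0711216   0.119     ] 0.1107475467796147 81.31755869864695
s 77 [241.36363636 285.1038961 ] [ 0.43289717 -0.41492875  0.119     ] 0.24496597037985163 -106.94661921817529
```

View pics/w8.png

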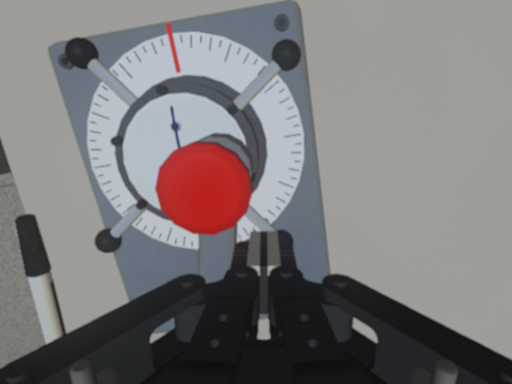

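The knob is at (204,188), with the arm about 12° short of the stop. The ink line still points at the red mark at (174,48). Continue in small steps, watching the force.

Create w.py:
```python
from h import *
o=env.get_obs();R,t=pose(o);P=np.array([.5043,-.1806]);print(t,np.degrees(np.arctan2(R[1,0],R[0,0])).round(2),R[:,:2].T[:,:2]@(t[:2]-P),o['ft_force'].round(2))
p,d,C=snap('wrist','pics/tmp.png')
a=p.astype(int);m=(a[...,0]>110)&(a[...,0]-a[...,1]>70)&(a[...,0]-a[...,2]>70)
k,c,_=max(comps(m,200),key=lambda x:x[0])
X=ray(C,[c],.119)[0];v=X[:2]-P;print(k,c,X,np.hypot(*v),np.degrees(np.arctan2(v[1],v[0])))
```

```text
(no output)
```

Call:
{"api": "tcp_steps", "payload": {
  "increments": [
    [0.0022,-0.0068,0,-0.10,0],
    [0.0017,-0.0052,0,-0.075,0],
    [0,0,0,0,0]
  ]
}}

```text
time: 13.45
tcp_pos: [0.5247, -0.1125, 0.0981]
orientation: [0.001, 0.678, 0.735, 0.001]
ft_force: [3.4, 0.4, 3.1]
grip_width: 0.0
finger_force: 1.8
```

```bash
python3 w.py
```

```text
[ 0.52468757 -0.1125392   0.0980747 ] 94.67 [0.06617625 0.02585786] [3.38 0.41 3.11]
6839 [202.37242287 188.50021933] [ 0.50116398 -0.06995936  0.119     ] 0.11068507325385558 91.62356658549069
```

Call:
{"api": "tcp_steps", "payload": {
  "increments": [
    [0.0005,-0.0021,0,-0.03,0],
    [0,0,0,0,0]
  ]
}}

```text
time: 13.7
tcp_pos: [0.5227, -0.1122, 0.0978]
orientation: [0.001, 0.667, 0.745, 0.001]
ft_force: [4.5, 0.2, 4.1]
grip_width: -0.0
finger_force: 2.3
```

```bash
python3 w.py
```

```text
[ 0.52265483 -0.11216353  0.09783986] 96.31 [0.06600595 0.02576164] [4.45 0.17 4.14]
6879 [202.33013519 188.31138247] [ 0.49795306 -0.0701487   0.119     ] 0.11063350504513948 93.28881020804594
```

Call:
{"api": "tcp_steps", "payload": {
  "increments": [
    [0.0005,-0.0021,0,-0.03,0],
    [0,0,0,0,0]
  ]
}}

```text
time: 13.95
tcp_pos: [0.5221, -0.1118, 0.0981]
orientation: [0.002, 0.656, 0.755, 0.002]
ft_force: [13.6, 2.4, -2.6]
grip_width: 0.001
finger_force: 6.9
```

```bash
python3 w.py
```

```text
[ 0.52208379 -0.11180033  0.09810389] 98.07 [0.06562214 0.02726503] [13.57  2.38 -2.61]
6861 [207.38157703 187.65981635] [ 0.49760681 -0.07015915  0.119     ] 0.11064348531005541 93.46812769241834
```

Stop reached: the force jumped to 13.6 N and the arm is at 93.5°, against a level line at 93.8°. Back off, rise, and check.

Call:
{"api": "tcp_steps", "payload": {
  "increments": [
    [0,0.006,0,0,0],
    [0,0.006,0,0,0],
    [0,0,-0.04,0,0],
    [0,0,-0.04,0,0],
    [0,0,0,0,0],
    [0,0,0,0,0]
  ]
}}

```text
time: 14.6
tcp_pos: [0.532, -0.1104, 0.1781]
orientation: [0.001, 0.655, 0.756, 0.0]
ft_force: [-0.0, 0.6, -0.8]
grip_width: 0.002
finger_force: 0.0
```

```bash
python3 w.py
```

Run:
```python
from h import *
o=env.get_obs();R,t=pose(o)
s,_,S=snap('side','pics/s9.png')
print(R.T@(np.array([.4972,-.0708,.150])-t), o['q'])
cv2.imwrite('pics/s9c.png',cv2.resize(s[140:290,190:390,::-1],None,fx=4,fy=4,interpolation=cv2.INTER_CUBIC))
```

```text
[ 0.53197584 -0.11041093  0.17806179] 98.17 [0.06554559 0.0373662 ] [-0.03  0.63 -0.84]
2278 [214.02326602 151.71466198] [ 0.49751351 -0.07087793  0.119     ] 0.10993174669840386 93.5393270278918
[ 0.04371733 -0.02785036  0.02661393] [-2.98873781e-01  2.82483722e-02  1.74327378e+00 -2.20329432e-04
  1.37160139e+00 -4.41675206e-01]
```

View pics/tmp.png

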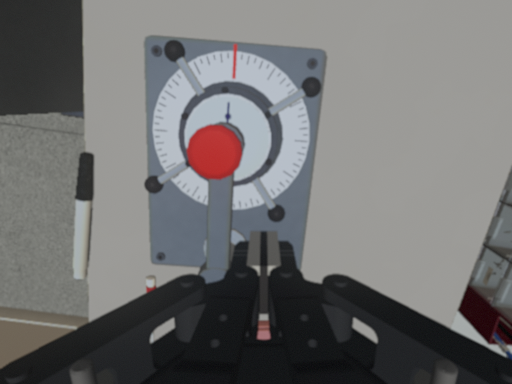

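The knob at (214,152) is over the stage centre, and the visible ink end at (228,112) points at the red mark (235,62). Move over the knob and press.

Call:
{"api": "tcp_steps", "payload": {
  "increments": [
    [0.022,-0.014,0,0,0],
    [0.0217,-0.0138,0,0,0],
    [0,0,0.015,0,0],
    [0,0,0.012,0,0],
    [0,0,0,0,0],
    [0,0,0,0,0]
  ]
}}

```text
time: 15.3
tcp_pos: [0.4972, -0.0712, 0.1491]
orientation: [-0.001, 0.655, 0.756, -0.001]
ft_force: [-0.0, -0.3, -0.6]
grip_width: 0.003
finger_force: 0.0
```

Run:
```python
from h import *
o=env.get_obs();R,t=pose(o);print(t,R.T@(np.array([.4973,-.0708,.144])-t),o['ft_force'])
```

```text
[ 0.49723812 -0.07123916  0.14910284] [0.00042201 0.00013544 0.00510286] [-0.02231624 -0.30546992 -0.55005629]
```

Call:
{"api": "tcp_steps", "payload": {
  "increments": [
    [0,0,0.005,0,0],
    [0,0,0.004,0,0],
    [0,0,0.004,0,0],
    [0,0,0.004,0,0],
    [0,0,0.003,0,0],
    [0,0,0,0,0]
  ]
}}

```text
time: 15.9
tcp_pos: [0.4984, -0.0713, 0.1309]
orientation: [0.001, 0.654, 0.756, 0.0]
ft_force: [-0.3, -3.1, 6.6]
grip_width: -0.0
finger_force: 3.5
```

Call:
{"api": "tcp_steps", "payload": {
  "increments": [
    [0,0,0.002,0,0],
    [0,0,0,0,0]
  ]
}}

```text
time: 16.1
tcp_pos: [0.4984, -0.0713, 0.1292]
orientation: [0.001, 0.654, 0.756, 0.0]
ft_force: [-1.3, -2.2, 8.7]
grip_width: -0.0
finger_force: 4.3
```

Call:
{"api": "tcp_steps", "payload": {
  "increments": [
    [0,0,0.001,0,0],
    [0,0,0,0,0]
  ]
}}

```text
time: 16.3
tcp_pos: [0.4984, -0.0713, 0.1284]
orientation: [0.001, 0.654, 0.756, 0.0]
ft_force: [-1.1, -1.9, 10.1]
grip_width: -0.0
finger_force: 4.6
```

Near the lower stop; press on until the force climbs steeply.

Call:
{"api": "tcp_steps", "payload": {
  "increments": [
    [0,0,0.002,0,0],
    [0,0,0,0,0],
    [0,0,0,0,0]
  ]
}}

```text
time: 16.6
tcp_pos: [0.4989, -0.0713, 0.1278]
orientation: [0.001, 0.654, 0.756, 0.001]
ft_force: [-5.9, -0.3, 18.5]
grip_width: 0.001
finger_force: 9.2
```

Call:
{"api": "tcp_steps", "payload": {
  "increments": [
    [0,0,0.001,0,0],
    [0,0,0,0,0],
    [0,0,0,0,0]
  ]
}}

```text
time: 16.9
tcp_pos: [0.4994, -0.0713, 0.1277]
orientation: [0.002, 0.654, 0.756, 0.001]
ft_force: [-6.2, -0.3, 23.6]
grip_width: -0.001
finger_force: 12.0
```

Bottomed out, but there is a sideways push of about 6 N towards the swing-out side; relieve it towards the arm's stop.

Call:
{"api": "tcp_steps", "payload": {
  "increments": [
    [0,-0.002,0,0,0],
    [0,-0.001,0,0,0],
    [0,0,0,0,0]
  ]
}}

```text
time: 17.2
tcp_pos: [0.4983, -0.0714, 0.1279]
orientation: [0.004, 0.654, 0.756, 0.003]
ft_force: [5.6, 1.7, 14.9]
grip_width: -0.002
finger_force: 7.5
```

Run:
```python
from h import *
o=env.get_obs();R,t=pose(o);print(o['ft_force'])
p,d,C=snap('wrist','pics/w10.png');s,_,S=snap('side','pics/s10.png')
a=np.hstack([cv2.resize(p[0:300,100:400],(400,400)),cv2.resize(s[165:265,225:325],(400,400),interpolation=cv2.INTER_CUBIC)])
cv2.imwrite('pics/c10.png',a[:,:,::-1])
```

```text
[ 5.57334396  1.72850472 14.94276257]
```

View pics/c10.png

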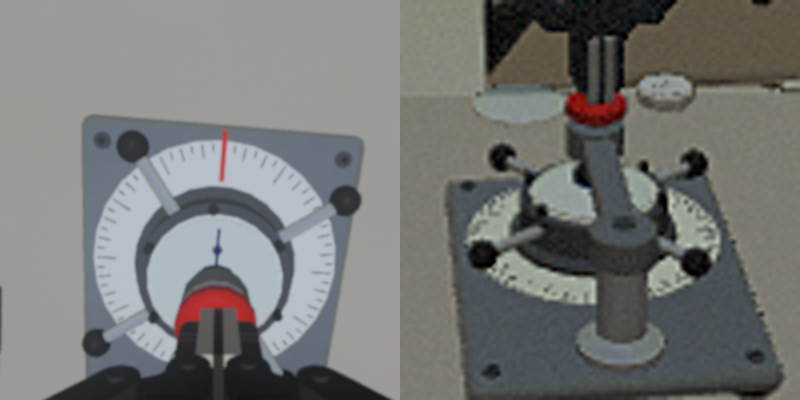

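The left half shows the ink (219,230)–(217,265) in line with the red mark (225,130)–(221,180). The right half shows the knob pressed onto the head, with the arm over the lens. Firm up slightly and hand in.

Call:
{"api": "tcp_steps", "payload": {
  "increments": [
    [0,0,0.001,0,0],
    [0,0,0,0,0],
    [0,0,0,0,0],
    [0,0,0,0,0],
    [0,0,0,0,0]
  ]
}}

```text
time: 17.8
tcp_pos: [0.4985, -0.0714, 0.1277]
orientation: [0.004, 0.654, 0.756, 0.003]
ft_force: [1.5, 3.9, 22.5]
grip_width: -0.001
finger_force: 11.3
```

Call:
{"api": "tcp_steps", "payload": {
  "increments": [
    [0,0,0,0,0],
    [0,0,0,0,0],
    [0,0,0,0,0],
    [0,0,0,0,0],
    [0,0,0,0,0]
  ]
}}

```text
time: 18.3
tcp_pos: [0.4985, -0.0714, 0.1277]
orientation: [0.004, 0.654, 0.756, 0.003]
ft_force: [1.1, 2.5, 23.3]
grip_width: -0.001
finger_force: 11.3
```

```bash
python3 -c "
from workcell import env
print(env.close_job())"
```

```text
the job is handed in; nothing more can be done
None
```

The job is handed in: the ink line was within about 0.3° of the red marks before the arm was swung to its stop over the lens, and the red knob is held fully down with about 23 N at 18.3 s.

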